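Load a lamp wiring jig and fit its hold-down plate

ROBOT

A 7-joint arm with a two-finger parallel gripper is mounted at the origin on the work surface. World frame = base frame: x ahead of the robot, y to its left, z up, the work surface at z = 0. Lengths are in m, angles in degrees, forces in N, time in s.
With the tool pointing down it reaches from about 0.4 to 0.875 m from the base axis. Payload 6.5 kg.
Tool frame: the origin (TCP) lies at the very end of the fingers, on their centre line; the grasp point (between the pads) lies 19 mm behind it; z points along the fingers, y is the line along which they close (so a half turn about z gives the same grasp; the last joint's range is limited). The gripper opens to 85 mm and grips with 20 to 120 N. Pads are 22 mm wide; open, the fingers measure 114 mm over their backs; the gripper's body (76 mm by 85 mm) begins 54 mm behind the grasp point. The pads swing forward as they close: fully open they stand 13 mm farther back than shut.
Start: joints at [-70.199, 30.733, -0.252, 88.115, 0.149, 61.152, -4.079], TCP at [0.26, 0.596, 0.231] pointing down, gripper open.
Joint ranges: [-154.64, 154.64], [-21.42, 123.67], [-72.66, 72.17], [13.99, 137.28], [-74.86, 254.86], [10.95, 109.41], [-158.01, 158.01]. Speed limits (degrees/s): [136.94, 136.94, 180, 180, 180, 180, 180].

INTERFACE

Orientations are given as [roll, pitch, yaw] about the fixed x, y, z axes, in that order (R = Rz(yaw) Ry(pitch) Rx(roll)).
In Python, from bench import r gives the robot as it stands. The module is installed in compiled form; this text tells all that it offers.
- The arm moves only by the shell command python3 -m crank 'ROWS' [FORCE]. ROWS is JSON, a list that holds one entry, the list of rows, each a list of 7 numbers: the shift along the tool's x, y, z each as a share of 20 cm, from -1 to 1, then the turn, a rotation vector about the tool's x, y, z each as a share of 90 degrees, from -1 to 1, then the opening, from 0 (shut) to 1 (fully open). In form: [[[dx, dy, dz, rx, ry, rz, gripper], ...]]. A call has 1 to 5 rows; each row is the pose to reach, as a shift and turn from the pose commanded when the call began, along the tool's axes at that moment; what a row does not reach only later rows make up. A row lasts 1/10 s, in which the tool goes at most 50 mm and 8.59 degrees, less where a joint would pass 70% of its speed; a pose out of reach is approached as far as the arm can. A call with a number of a shift or a turn outside -1 to 1 is refused whole. A call with a gripper value outside its range is refused whole. The fingers move at their own pace and stop on an object; FORCE is the grip in N (left out, the last holds). Time passes only in rows, so rows that repeat a pose let the fingers close. It gives the time, the measured TCP pose, the force, the opening and the grip force at its end, in the units of the state.
- r.get_state(): the state, without advancing time (a new reading comes with each control period).
- r.get_image(name): name is "side" or "top"; returns a dict with "pixels" (400x640x3 uint8, red, green, blue), "z_map" (400x640 float32, m along the optical axis (not along the pixel's ray), 0 where there is no reading), "camera_matrix" (3x3 intrinsics, pixels), "rvec" (rotation vector, rad) and "tvec" (3), from world to camera coordinates, as OpenCV has them. Camera axes: x right, y down, z forward; pixel columns grow to the right and rows downward; lengths in m; the calibration is good to about 2 mm. A picture is of the moment at which its call begins.
- r.sign_off(): hands the job in; it is judged then, once.
Trained networks look in a picture, given as the dict that the camera call returned (one of the last four; its "shot" number tells which), for a name from the list of things; names that differ only in an ending like _2 or _b are one class to them, and where a whole thing is asked for, a point or a joint stands for the part that bears it (a point fixed in the world has none). Each returns a list of dicts, best first, with "confidence" (0 to 1); they miss things now and then, are a little off and sometimes report something else, mostly with a low value. They report only what shows in the picture. A call takes as long as a camera call. They do not tell look-alikes from the thing itself.
- r.search_frame(picture, target): "location" ([x, y, z] in m, in the coordinates of the camera as it stood for that picture, good to about 4 mm: the middle of the surface that is visible of it).
The state is a dict: "time_s": time; "qpos": joint angles; "qvel": joint speeds; "joint_efforts": joint torques, N m; "tool_pos": TCP position; "eef_rot": TCP orientation; "wrist_force": force on the tool from outside, world axes, zero at the start; "torque": the same for the moment, N m; "gripper_width": finger opening in m; "grasp_force": force on a finger pad.
Only numpy, scipy, OpenCV 4.12 (cv2) and the standard library are available. Lean on these libraries where they do the work, as an engineer would, in place of code of your own. Each camera call takes 0.05 s, during which the arm holds its last target. There are 200 camera calls.

TASK

Load the wiring jig for soldering: slide the power supply along the bench into the square bay and the round lamp head into the round bay, without lifting either, until each is fully home against its stop. Then take the blue hold-down plate by its handle, lower it gently over the two locating pins until it lies flush on the rail (don't drop it on), and let go. Leave the yellow bin, solder spool and screwdriver where they are.

Things in the scene. Friction and masses are not known exactly. Their poses are not given: they have to be found in the camera images.
- jig: Wiring jig, screwed to the bench at the left: aluminium stop rail (jig x 40 to 80 mm, 272 mm long along y, top 32 mm high) with two steel pins; two black nest blocks are butted on its -x face at jig y = +72 and -72 mm, which is on which side varies. Origin on the bench 40 mm before the rail, midway between the bays; +x points into the bays (roughly world +y), which open to -x; z up.
- jig_seat (a point): Centre of the rail's top face (jig x 60, y 0, z 32 mm): where the middle of the plate's underside must come to lie. Axes as the jig's.
- jig_pin_a (a point): Tip of one locating pin, at jig (60, +75, 54) mm. Pin 10 mm in diameter, standing 22 mm above the rail, the top 6 mm tapered to 5 mm.
- jig_pin_b (a point): Tip of the other locating pin, at jig (60, -75, 54) mm, same shape.
- square_nest: Black nest block with the square bay, for the power supply; fixed. Two side walls 30 mm high, no floor (the bench): bay 101 mm wide about y = 0, its stop is the rail face at x = +40 mm. Straight from x = -43, then flared guides opening to 117 mm wide at x = -57 mm. Outer width 143 mm. Origin on the bench on the bay's centre line; +x into the bay, axes as the jig's.
- round_nest: Black nest block with the round bay, for the lamp head; fixed. Walls 30 mm high, no floor: slot 104 mm wide ending in a half circle of radius 52 mm about x = -13 mm, which is the stop; straight walls from x = -35, flared guides opening to 120 mm at x = -47 mm. Lamp home: its centre at x = -11 mm, y = 0. Outer width 143 mm. Origin on the bench on the bay's centre line; +x into the bay.
- psu: Power supply, aluminium case 129 long (x) x 97 wide x 30 mm high, about 0.4 kg, loose, too wide to grasp, lying before the square bay. Green terminal strip at its -x end (last 18 mm, only 20 mm high) faces away from the bay and stays outside. Origin: centre of underside; +x to the plain end that goes in first. Home: origin at nest x = -24.5 mm, y = 0, axes parallel; 32 mm sticks out.
- psu_head (a point): Middle of the lower edge of the power supply's plain end (goes in first), 64.5 mm from its origin.
- psu_tail (a point): Middle of the lower edge of the power supply's terminal end, 64.5 mm from its origin: the upright 20 mm high end face to push on.
- lamp: Round LED lamp head: dark metal disc 100 mm across with a vertical side 20 mm high, low ribs and a 70 mm raised middle 28 mm high with a yellow LED disc; about 0.4 kg, loose on the bench before the round bay, too wide to grasp. Same from all sides. Origin: centre of its underside, z up.
- plate: Blue hold-down plate, 190 long (its y) x 70 wide (x) x 6 mm thick, 0.33 kg, lying loose on the bench at the right. Two through holes of 12.5 mm at x = 0, y = +75 and -75 mm; black bridge handle on top along its y. Same after a half turn: either hole may go on either pin. Origin: centre of its underside.
- plate_handle (a point): Centre of the handle bar, 41 mm above the plate's underside. The bar is square, 14 x 14 mm, 90 mm long along the plate's y, with 28 mm of free space under it between two feet (at y = +39 and -39 mm, 12 mm wide).
- plate_hole_a (a point): Lower mouth of the hole at plate y = +75 mm.
- plate_hole_b (a point): Lower mouth of the hole at plate y = -75 mm.
- screw_bin: Small open yellow plastic bin, 75 x 110 x 40 mm, on the far right of the bench; leave it alone. Origin: centre of its underside. (Beyond it and the jig, past x = 0.8 m and fixed: a black soldering station 75 mm high and an iron in its stand, 0.17 m high.)
- solder_spool: Blue solder spool, 58 mm in diameter, 34 mm high, standing on the left behind the jig; leave it alone. Origin: centre of its underside.
- screwdriver: Red-handled screwdriver, 180 mm long, lying on the left behind the jig; leave it alone. Origin: underside, at the middle of its length.
Things that resemble listed ones, but are neither listed nor needed, are in the scene too. Leave any purple or turquoise look-alike of the round_nest alone. What is shaped like the lamp but red is not meant.

How it is judged (in metres and radians):
On the way, in this order (a step that is already met when the one before it is completed fails the run):
1. power supply home in the square bay and lamp head home in the round bay (x of psu_head in the frame of square_nest above 0.037 m and y of psu_head in the frame of square_nest between -0.005 and 0.005 m and y of psu_tail in the frame of square_nest between -0.006 and 0.006 m and x of psu_tail in the frame of square_nest below -0.08 m and angle between each of psu, lamp's own z axis and vertical below 0.04 rad and height (world z) of each of psu, lamp below 0.004 m and x of lamp in the frame of round_nest above -0.0145 m and y of lamp in the frame of round_nest between -0.006 and 0.006 m), for 0.2 s.
2. hold-down plate flush on the rail, over both pins (horizontal distance between plate and jig_seat below 0.004 m and angle between the y axis of plate and the y axis of jig, either way round below 0.04 rad and z of plate in the frame of jig between 0.028 and 0.0345 m and angle between plate's own z axis and vertical below 0.03 rad), for 0.2 s.
At the end, for the whole second after the job is handed in: Power supply within 3 mm of the rail, square in its bay, terminals outward; lamp head within 3.5 mm of the end of the round bay; both flat on the bench; plate over both pins, flat on the rail to 2.5 mm; all released and at rest (all of step 1 and all of step 2 and linear speed of each of psu, lamp, plate below 0.02 m/s); the robot touches nothing.
It fails at once if the power supply is lifted off the bench (height (world z) of psu above 0.015 m).
It fails at once if the lamp head is lifted off the bench (height (world z) of lamp above 0.015 m).
It fails at once if the plate is dropped onto the jig instead of being lowered (horizontal distance between plate and jig_seat below 0.03 m and height (world z) of plate below 0.058 m and linear speed of plate above 0.35 m/s).
It fails at once if another thing on the bench is moved by more than 3 cm (distance of any of screw_bin, solder_spool, screwdriver from where it was at the start of the episode above 0.03 m).
It also fails if it takes over 72 s, if anything falls off the work surface, if the arm or the gripper's body presses on something with over 40 N, if the wrist force passes 120 N, or if a joint passes its speed limit or range.

## Working session

There is one attempt and no reset: what is moved stays moved. The work goes in short steps, Python scripts to look and compute and a shell command to move; the robot and the scene stay as the last step left them, time stands still between calls to the robot, and variables do not carry over. Pictures are saved under pics/ and viewed, at most 10 in all, crops included, and the job is handed in when it is done.

```bash
mkdir -p pics; ls
cat > h.py <<'E'
import numpy as np, cv2
from bench import r
from scipy.spatial.transform import Rotation as R
def world(im):
    K=im["camera_matrix"];Rm=cv2.Rodrigues(np.array(im["rvec"],float))[0];t=np.array(im["tvec"],float).ravel()
    z=im["z_map"];v,u=np.mgrid[:z.shape[0],:z.shape[1]]
    P=np.stack([(u-K[0,2])/K[0,0]*z,(v-K[1,2])/K[1,1]*z,z],-1)
    W=(P-t)@Rm; W[z==0]=np.nan
    return W
def c2w(im,p):
    Rm=cv2.Rodrigues(np.array(im["rvec"],float))[0];t=np.array(im["tvec"],float).ravel()
    return Rm.T@(np.array(p)-t)
def save(im,n,s=1.25): cv2.imwrite("pics/"+n+".png",cv2.resize(im["pixels"][:,:,::-1],None,fx=s,fy=s))
E
cat > a.py <<'E'
from h import *
print(r.get_state())
for c in ("top","side"):
    im=r.get_image(c); save(im,c+"0")
    np.savez(c+"0.npz",**{k:im[k] for k in("pixels","z_map","camera_matrix","rvec","tvec")})
    for n in ("psu","lamp","plate","plate_handle","square_nest","round_nest","jig","jig_pin_a","plate_hole_a","psu_head","psu_tail","screw_bin"):
        print(c,n,[(c2w(im,d["location"]).round(3).tolist(),round(d["confidence"],2)) for d in r.search_frame(im,n)][:4])
E
python3 a.py
```

```text
pics
{'time_s': 0.0, 'qpos': array([-70.19916938,  30.77851233,  -0.25434868,  88.17050005,
         0.14793751,  61.15282997,  -4.07705139]), 'qvel': array([-0.01564266, -0.00609918, -0.1286689 , -0.05271387,  0.07585116,
        0.01274644,  0.04795648]), 'joint_efforts': array([ 4.20018368e-04, -5.83429956e+01,  1.04877301e+00, -2.59106022e+01,
        1.23368160e-02,  9.64359264e-03,  1.50463075e-05]), 'tool_pos': array([0.25991921, 0.59507376, 0.23040296]), 'eef_rot': array([-1.79898695e+02,  6.51713955e-03,  1.56412255e+02]), 'wrist_force': array([ 0.15741117,  0.0810802 , -0.39294642]), 'torque': array([-0.00680639,  0.00744187,  0.00246456]), 'grasp_force': 0.0, 'gripper_width': 0.08523853030412604}
top psu [([0.633, -0.008, 0.028], 0.91), ([0.404, 0.389, 0.034], 0.54), ([0.569, 0.233, 0.033], 0.52)]
top lamp [([0.491, 0.011, 0.026], 0.8), ([0.357, 0.033, 0.03], 0.78), ([0.503, -0.154, 0.029], 0.69), ([0.401, 0.388, 0.035], 0.53)]
top plate [([0.515, -0.374, 0.005], 0.86)]
top plate_handle [([0.516, -0.375, 0.005], 0.66), ([0.484, 0.196, 0.026], 0.32)]
top square_nest [([0.68
[... 537 characters left out ...]
]
side lamp [([0.491, -0.015, 0.023], 0.89), ([0.355, 0.015, 0.023], 0.69), ([0.496, -0.169, 0.019], 0.57)]
side plate [([0.624, -0.03, 0.031], 0.42)]
side plate_handle [([0.511, -0.388, 0.008], 0.72)]
side square_nest [([0.679, 0.143, 0.03], 0.82)]
side round_nest [([0.494, 0.199, 0.026], 0.95), ([0.836, 0.218, 0.024], 0.82), ([0.283, 0.223, 0.028], 0.61)]
side jig [([0.596, 0.233, 0.033], 0.74)]
side jig_pin_a [([0.596, 0.225, 0.03], 0.83)]
side plate_hole_a [([0.515, -0.39, 0.009], 0.63)]
side psu_head [([0.624, -0.028, 0.031], 0.92)]
side psu_tail [([0.629, -0.026, 0.026], 0.65), ([0.589, 0.397, 0.016], 0.51)]
side screw_bin [([0.712, -0.347, 0.01], 0.85), ([0.621, -0.029, 0.031], 0.55)]
```

View pics/top0.png

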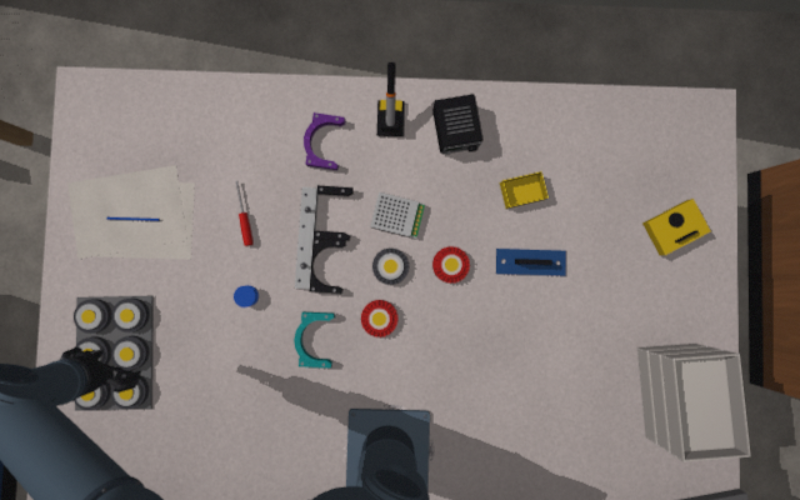

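View pics/side0.png

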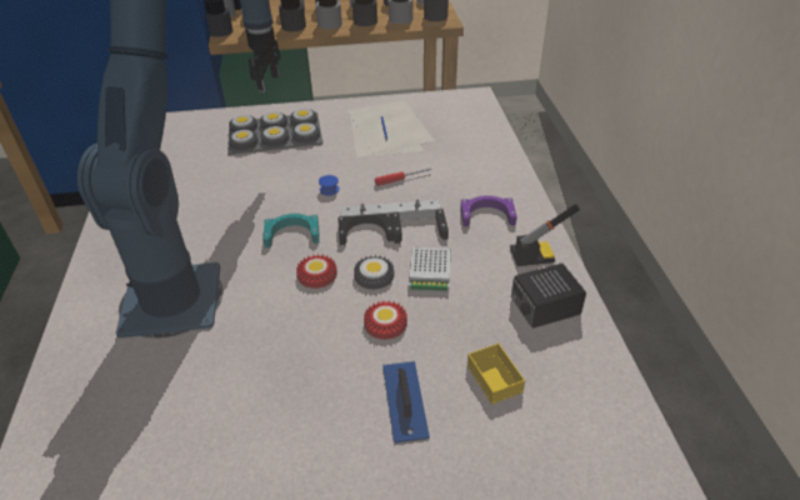

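The top picture (0.8 scale to image pixels) shows the rail at about (308,240), the square bay at its far end (335,190–240), and the round bay at (330,265). The psu is at (398,215) with its green strip facing away from the bay, the lamp at (391,266), the plate at (531,262), and a red decoy at (451,265). The side picture agrees. Next I'll fit the poses from the depth map.

```bash
cat > m.py <<'E'
from h import *
def rect(W,m,n):
    c,s,a=cv2.minAreaRect((W[m][:,:2]*1000).astype(np.float32)); print(n,np.round(c,1),np.round(s,1),round(a,1),m.sum(),"z",np.round(np.nanmedian(W[m][:,2]),4))
if __name__=="__main__":
  for c in("top","side"):
    im=dict(np.load(c+"0.npz"));W=world(im);x,y,z=W[...,0],W[...,1],W[...,2]
    hsv=cv2.cvtColor(im["pixels"],cv2.COLOR_RGB2HSV);H,S,V=[hsv[...,i].astype(int) for i in range(3)]
    box=lambda a,b,d,e:(x>a)&(x<b)&(y>d)&(y<e)
    print(c,"table z",np.nanmedian(z[box(.45,.7,-.3,-.24)]))
    rect(W,box(.55,.74,-.1,.08)&(z>.012),"psu all")
    rect(W,box(.55,.74,-.1,.08)&(z>.025),"psu top")
    rect(W,box(.43,.55,-.055,.08)&(z>.010),"lamp")
    m=box(.43,.55,-.055,.08)&(H>18)&(H<35)&(S>120)&(z>.01);rect(W,m,"led")
    m=box(.38,.64,-.45,-.28)&(H>95)&(H<125)&(S>110);rect(W,m&(z<.02),"plate");
    rect(W,box(.38,.64,-.46,-.28)&(z>.034),"handle")
    rect(W,box(.38,.75,.19,.3)&(z>.02)&(V>105)&(S<60),"rail")
    rect(W,box(.38,.75,.09,.3)&(z>.015),"jig all")
    m=box(.38,.75,.18,.28)&(z>.039)
    n,l,st,ce=cv2.connectedComponentsWithStats(m.astype(np.uint8))
    for i in range(1,n): print(" pin",np.nanmean(W[l==i],0).round(4),st[i,4])
E
python3 m.py
```

```text
top table z 0.0007630838973820558
psu all [630.2  -8.4] [129.   98.1] 77.6 1108 z 0.0298
psu top [630.1  -7.8] [128.1  97.3] 77.7 944 z 0.0304
lamp [491.9   6.2] [94.2 97.7] 1.6 685 z 0.0255
led [493.3   7.8] [30.1 33.4] 1.7 89 z 0.0297
plate [ 516.2 -365.2] [ 66.5 169.5] 0.1 822 z 0.0063
handle [ 516.2 -374.9] [13.4 89. ] 1.5 115 z 0.0479
rail [561.3 230.3] [ 52.5 272.7] 87.9 891 z 0.0324
jig all [583.1 186.7] [137.  334.7] 88.3 1819 z 0.0312
 pin [0.6712 0.2264 0.0404] 1
 pin [0.6361 0.2313 0.0491] 9
 pin [0.6079 0.2208 0.0394] 1
 pin [0.5804 0.246  0.0405] 1
 pin [0.5013 0.2295 0.0407] 1
 pin [0.486  0.2369 0.0508] 8
 pin [0.4517 0.2309 0.0399] 1
side table z -0.00015008585152381923
psu all [628.1  -6.6] [141.8  96.8] 79.1 1008 z 0.0284
psu top [629.1  -4.7] [128.8  95.1] 78.9 742 z 0.0293
lamp [490.2   5.9] [101.9  96.6] 80.0 630 z 0.0243
led [492.1   7. ] [33.5 30.9] 85.4 63 z 0.0281
plate [ 513.5 -366.7] [166.2  65.2] 89.8 814 z 0.0052
handle [ 514.1 -375.6] [93.3 14.4] 89.9 191 z 0.0465
rail [561.1 232.4] [ 61.9 286.8] 85.8 631 z 0.0306
jig all [582.9 187.9] [145.8 336.3] 86.3 1374 z 0.0291
 pin [0.6359 0.23   0.0472] 11
 pin [0.4851 0.2366 0.0468] 9
```

The pins are 150.6 mm apart, which matches the spec. That gives jig yaw ≈ 87.7° and seat ≈ (0.561, 0.234). The psu is about 10° off and needs a side nudge near its head first. I'll write a planner helper.

```bash
cat > plan.py <<'E'
# usage: plan.py x,y,z,yaw[,nrows] ...  prints rows per call (nrows=interpolated rows)
import sys; from h import *
s=r.get_state(); p=np.array(s["tool_pos"]); Rc=R.from_euler("xyz",s["eef_rot"],degrees=True)
print("at",p.round(4),np.round(s["eef_rot"],2),"F",np.round(s["wrist_force"],1),"t",round(s["time_s"],1))
for a in sys.argv[1:]:
    v=[float(q) for q in a.split(",")]; g=np.array(v[:3]); Rg=R.from_euler("xyz",[180,0,v[3]],degrees=True)
    n=int(v[4]) if len(v)>4 else 1
    d=Rc.inv().apply(g-p)/.2; w=(Rc.inv()*Rg).as_rotvec(degrees=True)/90
    print(n,"d",d.round(3),"w",w.round(3),"turn-rows",round(np.linalg.norm(w)*90/8.59,1)); p,Rc=g,Rg
E
python3 plan.py .385,.45,.2,122 .51,.3,.2,87.7 .63,.15,.2,87.7 .735,.036,.15,87.7 .735,.036,.008,87.7
```

```text
at [0.2602 0.5957 0.2313] [180.     0.   156.41] F [ 0.4 -0.4 -0.3] t 1.3
1 d [-0.864 -0.418  0.157] w [0.    0.    0.382] turn-rows 4.0
1 d [-0.967  0.133  0.   ] w [ 0.    -0.     0.381] turn-rows 4.0
1 d [-0.725  0.63   0.   ] w [0. 0. 0.] turn-rows 0.0
1 d [-0.548  0.547  0.25 ] w [0. 0. 0.] turn-rows 0.0
1 d [ 0.   -0.    0.71] w [0. 0. 0.] turn-rows 0.0
```

```bash
python3 -m crank '[[[-0.864,-0.418,0.157,0,0,0.382,0],[-0.864,-0.418,0.157,0,0,0.382,0],[-0.864,-0.418,0.157,0,0,0.382,0],[-0.864,-0.418,0.157,0,0,0.382,0],[-0.864,-0.418,0.157,0,0,0.382,0]]]' 40
python3 -m crank '[[[-0.967,0.133,0,0,0,0.381,0],[-0.967,0.133,0,0,0,0.381,0],[-0.967,0.133,0,0,0,0.381,0],[-0.967,0.133,0,0,0,0.381,0],[-0.967,0.133,0,0,0,0.381,0]]]'
python3 -m crank '[[[-0.725,0.63,0,0,0,0,0],[-0.725,0.63,0,0,0,0,0],[-0.725,0.63,0,0,0,0,0],[-0.725,0.63,0,0,0,0,0],[-0.725,0.63,0,0,0,0,0]]]'
python3 -m crank '[[[-0.548,0.547,0.25,0,0,0,0],[-0.548,0.547,0.25,0,0,0,0],[-0.548,0.547,0.25,0,0,0,0],[-0.548,0.547,0.25,0,0,0,0],[-0.548,0.547,0.25,0,0,0,0]]]'
python3 plan.py .735,.036,.15,87.7 .735,.036,.008,87.7
```

```text
time_s: 1.8
tool_pos: [0.3907, 0.4427, 0.1993]
eef_rot: [-180.0, 0.3, 121.2]
wrist_force: [0.5, -0.4, -0.5]
gripper_width: 0.0118
grasp_force: 0.0
time_s: 2.3
tool_pos: [0.515, 0.2931, 0.2006]
eef_rot: [179.8, 0.2, 87.0]
wrist_force: [-0.6, 0.1, 0.2]
gripper_width: 0.0002
grasp_force: 0.0
time_s: 2.8
tool_pos: [0.6338, 0.143, 0.2003]
eef_rot: [179.8, 0.2, 87.3]
wrist_force: [0.6, -0.8, 0.1]
gripper_width: -0.0001
grasp_force: 0.0
time_s: 3.3
tool_pos: [0.7354, 0.0346, 0.1484]
eef_rot: [-179.9, 0.1, 87.6]
wrist_force: [0.1, 0.9, 0.1]
gripper_width: 0.0001
grasp_force: 0.0
at [0.7354 0.0346 0.1484] [-1.7991e+02  7.0000e-02  8.7630e+01] F [0.1 0.9 0.1] t 3.3
1 d [ 0.007 -0.002 -0.008] w [-0.001  0.001 -0.001] turn-rows 0.0
1 d [ 0.   -0.    0.71] w [0. 0. 0.] turn-rows 0.0
```

```bash
python3 -m crank '[[[0.005,0,0.25,0,0,0,0],[0.005,0,0.48,0,0,0,0],[0.005,0,0.65,0,0,0,0],[0.005,0,0.7,0,0,0,0],[0.005,0,0.7,0,0,0,0]]]'
python3 -m crank '[[[0,-0.05,0,0,0,0,0],[0,-0.1,0,0,0,0,0],[0,-0.125,0,0,0,0,0],[0,-0.15,0,0,0,0,0],[0,-0.165,0,0,0,0,0]]]'
python3 -m crank '[[[0,-0.015,0,0,0,0,0],[0,-0.03,0,0,0,0,0],[0,-0.045,0,0,0,0,0],[0,-0.06,0,0,0,0,0],[0,-0.06,0,0,0,0,0]]]'
cat > look.py <<'E'
from h import *; from m import rect
import sys
im=r.get_image(sys.argv[1]); W=world(im);x,y,z=W[...,0],W[...,1],W[...,2]
if len(sys.argv)>2: save(im,sys.argv[2])
box=lambda a,b,d,e:(x>a)&(x<b)&(y>d)&(y<e)
rect(W,box(.55,.74,-.13,.105)&(z>.025)&(z<.036),"psu top")
rect(W,box(.43,.55,-.055,.11)&(z>.010)&(z<.036),"lamp")
hsv=cv2.cvtColor(im["pixels"],cv2.COLOR_RGB2HSV);H,S,V=[hsv[...,i].astype(int) for i in range(3)]
rect(W,box(.43,.55,-.055,.2)&(H>18)&(H<35)&(S>120)&(z>.01)&(z<.036),"led")
E
python3 look.py top t1
```

```text
time_s: 3.8
tool_pos: [0.7342, 0.0398, 0.0092]
eef_rot: [-179.9, -0.1, 87.9]
wrist_force: [0.5, -0.1, 0.5]
gripper_width: -0.0001
grasp_force: 0.0
time_s: 4.3
tool_pos: [0.7037, 0.0393, 0.0116]
eef_rot: [179.8, -0.0, 87.8]
wrist_force: [2.4, 1.0, 2.6]
gripper_width: 0.0001
grasp_force: 1.3
time_s: 4.8
tool_pos: [0.6896, 0.039, 0.0096]
eef_rot: [-179.9, 0.0, 87.7]
wrist_force: [-0.1, 1.0, 1.4]
gripper_width: 0.0001
grasp_force: 0.3
psu top [619.2 -28.3] [82.9 98. ] 82.6 593 z 0.0303
lamp [491.3  -6.2] [72.8 96.4] 85.6 533 z 0.0265
led [493.3   7.9] [30.1 33.5] 1.7 88 z 0.0296
```

View pics/t1.png

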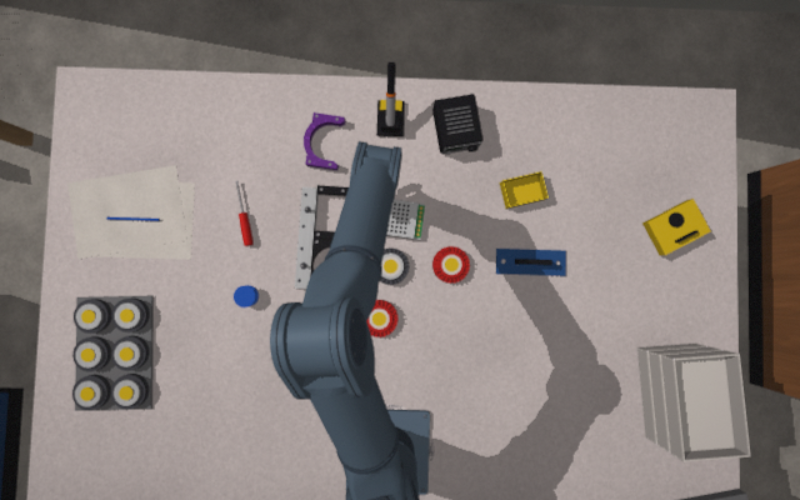

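```bash
python3 -m crank '[[[0,-0.015,0,0,0,0,0],[0,-0.025,0,0,0,0,0],[0,-0.025,0,0,0,0,0],[0,0.1,0,0,0,0,0],[0,0.15,-0.2,0,0,0,0]]]'
python3 plan.py .65,-.10,.12,87.7 .623,-.14,.08,87.7
```

```text
time_s: 5.35
tool_pos: [0.7162, 0.0376, 0.0439]
eef_rot: [-179.3, 0.1, 87.7]
wrist_force: [0.1, 0.1, -0.6]
gripper_width: 0.0001
grasp_force: 0.0
at [0.7162 0.0376 0.0439] [-1.7933e+02  1.1000e-01  8.7740e+01] F [ 0.1  0.1 -0.6] t 5.3
1 d [-0.701 -0.308 -0.376] w [-0.007  0.001  0.   ] turn-rows 0.1
1 d [-0.205 -0.127  0.2  ] w [0. 0. 0.] turn-rows 0.0
```

```bash
python3 -m crank '[[[0,0,-0.38,0,0,0,0.6],[-0.2,-0.15,-0.38,0,0,0,0.6],[-0.45,-0.3,-0.38,0,0,0,0.6],[-0.7,-0.31,-0.38,0,0,0,0.6],[-0.7,-0.31,-0.38,0,0,0,0.6]]]'
python3 -m crank '[[[-0.2,-0.13,0.2,0,0,0,0.6],[-0.2,-0.13,0.2,0,0,0,0.6],[-0.2,-0.13,0.2,0,0,0,0.6]]]'
python3 look.py top; python3 look.py side; python3 plan.py
```

```text
time_s: 5.85
tool_pos: [0.6501, -0.1082, 0.1267]
eef_rot: [-179.9, 0.3, 87.2]
wrist_force: [0.1, -0.1, 0.0]
gripper_width: 0.0513
grasp_force: 0.0
time_s: 6.15
tool_pos: [0.6225, -0.1404, 0.0842]
eef_rot: [-179.7, 0.0, 87.5]
wrist_force: [0.9, 0.7, 1.2]
gripper_width: 0.0512
grasp_force: 0.0
psu top [618.2 -13. ] [127.7  97.1] 86.4 924 z 0.0303
lamp [491.9   6.2] [94.4 97.6] 1.6 687 z 0.0257
led [493.3   7.8] [30.2 33.5] 1.7 90 z 0.0294
psu top [617.2 -12.6] [108.6 101.7] 80.7 317 z 0.029
lamp [490.    5.4] [103.2  96.3] 83.4 629 z 0.0244
led [492.    8.7] [31. 31.] 87.3 63 z 0.0283
at [ 0.6262 -0.1373  0.0861] [ 1.7998e+02 -5.0000e-02  8.7780e+01] F [ 0.6  0.3 -0.2] t 6.2
```

```bash
python3 plan.py .614,-.12,.006,87.7 .6222,-.028,.006,87.7 .6263,.071,.006,87.7
```

```text
at [ 0.6262 -0.1373  0.0861] [ 1.7998e+02 -5.0000e-02  8.7780e+01] F [ 0.6  0.3 -0.2] t 6.2
1 d [ 0.084 -0.064  0.401] w [ 0.    -0.001  0.001] turn-rows 0.0
1 d [0.461 0.023 0.   ] w [0. 0. 0.] turn-rows 0.0
1 d [0.495 0.001 0.   ] w [0. 0. 0.] turn-rows 0.0
```

```bash
python3 -m crank '[[[0,-0.064,0.2,0,0,0,0.6],[0.05,-0.064,0.35,0,0,0,0.6],[0.08,-0.064,0.4,0,0,0,0.6],[0.08,-0.064,0.4,0,0,0,0.6]]]'
python3 -m crank '[[[0.05,0,0,0,0,0,0.6],[0.1,0,0,0,0,0,0.6],[0.14,0,0,0,0,0,0.6],[0.18,0.003,0,0,0,0,0.6],[0.22,0.007,0,0,0,0,0.6]]]'
python3 -m crank '[[[0.04,0.003,0,0,0,0,0.6],[0.08,0.007,0,0,0,0,0.6],[0.12,0.01,0,0,0,0,0.6],[0.16,0.014,0,0,0,0,0.6],[0.2,0.017,0,0,0,0,0.6]]]'
python3 look.py top; python3 plan.py .6222,-.028,.006,87.7 .6263,.071,.006,87.7
```

```text
time_s: 6.65
tool_pos: [0.6138, -0.1188, 0.0053]
eef_rot: [-179.9, -0.1, 88.0]
wrist_force: [0.2, 0.1, 0.7]
gripper_width: 0.0512
grasp_force: 0.0
time_s: 7.15
tool_pos: [0.617, -0.0786, 0.0068]
eef_rot: [179.9, 0.1, 87.7]
wrist_force: [-0.6, -2.7, 3.1]
gripper_width: 0.0512
grasp_force: 1.7
time_s: 7.65
tool_pos: [0.6213, -0.0377, 0.0059]
eef_rot: [-180.0, 0.0, 87.7]
wrist_force: [-0.4, -4.0, 2.0]
gripper_width: 0.0511
grasp_force: 1.7
psu top [622.9  59.9] [83.2 97.3] 87.5 608 z 0.0301
lamp [0. 0.] [0. 0.] 0.0 0 z nan
led [0. 0.] [0. 0.] 0.0 0 z nan
at [ 0.6216 -0.0353  0.0057] [-1.800e+02 -9.000e-02  8.784e+01] F [ 0.8 -0.5  1.3] t 7.7
1 d [ 0.037  0.002 -0.001] w [-0.    -0.001  0.002] turn-rows 0.0
1 d [0.495 0.001 0.   ] w [0. 0. 0.] turn-rows 0.0
  return np.nanmean(a, axis, out=out, keepdims=keepdims)
```

```bash
python3 -m crank '[[[0.04,0.005,0,0,0,0,0.6],[0.08,0.01,0,0,0,0,0.6],[0.12,0.012,0,0,0,0,0.6],[0.16,0.012,0,0,0,0,0.6],[0.2,0.012,0,0,0,0,0.6]]]'
python3 -m crank '[[[0.04,0,0,0,0,0,0.6],[0.08,0,0,0,0,0,0.6],[0.12,0,0,0,0,0,0.6],[0.16,0,0,0,0,0,0.6],[0.2,0,0,0,0,0,0.6]]]'
python3 -m crank '[[[0.02,0,0,0,0,0,0.6],[0.04,0,0,0,0,0,0.6],[0.06,0,0,0,0,0,0.6],[0.08,0,0,0,0,0,0.6],[0.1,0,0,0,0,0,0.6]]]'
python3 -m crank '[[[0.01,0,0,0,0,0,0.6],[0.02,0,0,0,0,0,0.6]]]'
```

```text
time_s: 8.2
tool_pos: [0.6252, 0.0027, 0.0058]
eef_rot: [-180.0, -0.0, 87.8]
wrist_force: [-0.1, -1.5, -0.0]
gripper_width: 0.0516
grasp_force: 1.0
time_s: 8.7
tool_pos: [0.6268, 0.0425, 0.0058]
eef_rot: [-180.0, -0.0, 87.7]
wrist_force: [0.1, -1.9, -1.1]
gripper_width: 0.0512
grasp_force: 0.7
time_s: 9.2
tool_pos: [0.6277, 0.0617, 0.0059]
eef_rot: [180.0, 0.0, 87.7]
wrist_force: [-0.2, -1.4, -0.3]
gripper_width: 0.0511
grasp_force: 0.7
time_s: 9.4
tool_pos: [0.6278, 0.0657, 0.0059]
eef_rot: [-180.0, 0.0, 87.7]
wrist_force: [0.4, -1.9, -0.3]
gripper_width: 0.0516
grasp_force: 0.7
```

Free-running friction is about 2 N, so I'll push in small steps until the force rises.

```bash
python3 -m crank '[[[0.01,0,0,0,0,0,0.6],[0.02,0,0,0,0,0,0.6]]]'
python3 -m crank '[[[0.01,0,0,0,0,0,0.6],[0.02,0,0,0,0,0,0.6]]]'
python3 -m crank '[[[0.005,0,0,0,0,0,0.6],[0.01,0,0,0,0,0,0.6]]]'
```

```text
time_s: 9.6
tool_pos: [0.628, 0.0696, 0.0059]
eef_rot: [180.0, 0.0, 87.7]
wrist_force: [0.0, -1.8, -0.8]
gripper_width: 0.051
grasp_force: 0.7
time_s: 9.8
tool_pos: [0.6282, 0.0737, 0.0059]
eef_rot: [180.0, 0.0, 87.7]
wrist_force: [-0.7, -1.3, -0.9]
gripper_width: 0.0511
grasp_force: 0.7
time_s: 10.0
tool_pos: [0.6283, 0.0741, 0.006]
eef_rot: [180.0, 0.1, 87.7]
wrist_force: [0.5, -6.7, 0.3]
gripper_width: 0.051
grasp_force: 3.1
```

```bash
python3 -m crank '[[[0.005,0,0,0,0,0,0.6],[0.01,0,0,0,0,0,0.6],[0.01,0,0,0,0,0,0.6]]]'
python3 -m crank '[[[-0.05,0,0,0,0,0,0.6],[-0.2,0,0,0,0,0,0.6],[-0.4,0,-0.2,0,0,0,0.6],[-0.6,0,-0.4,0,0,0,0.5],[-0.6,0,-0.4,0,0,0,0.5]]]'
python3 plan.py .56,-.08,.086,87.7 .488,-.085,.05,87.7 .488,-.085,.006,87.7
```

```text
time_s: 10.3
tool_pos: [0.6284, 0.0741, 0.0059]
eef_rot: [180.0, 0.2, 87.7]
wrist_force: [0.2, -8.4, 0.1]
gripper_width: 0.0515
grasp_force: 4.1
time_s: 10.8
tool_pos: [0.6257, -0.0483, 0.0902]
eef_rot: [179.6, 0.1, 87.4]
wrist_force: [0.6, -0.6, 0.1]
gripper_width: 0.0429
grasp_force: 0.0
at [ 0.6257 -0.0483  0.0902] [1.7962e+02 1.2000e-01 8.7390e+01] F [ 0.6 -0.6  0.1] t 10.8
1 d [-0.173 -0.321  0.019] w [ 0.004  0.001 -0.003] turn-rows 0.1
1 d [-0.039 -0.359  0.18 ] w [0. 0. 0.] turn-rows 0.0
1 d [ 0.   -0.    0.22] w [0. 0. 0.] turn-rows 0.0
```

```bash
python3 -m crank '[[[-0.1,-0.15,0,0,0,0,0.6],[-0.15,-0.4,0.02,0,0,0,0.6],[-0.15,-0.66,0.02,0,0,0,0.6],[-0.15,-0.66,0.02,0,0,0,0.6]]]'
python3 plan.py .4925,-.075,.006,87.7 .481,.026,.006,87.7 .4834,.096,.006,87.7; python3 look.py top t2
```

```text
time_s: 11.2
tool_pos: [0.4808, -0.0663, 0.0802]
eef_rot: [-179.3, -0.1, 87.6]
wrist_force: [0.6, -0.8, 0.7]
gripper_width: 0.0508
grasp_force: 0.0
at [ 0.4808 -0.0663  0.0802] [-1.7934e+02 -1.3000e-01  8.7610e+01] F [ 0.6 -0.8  0.7] t 11.2
1 d [-0.042  0.065  0.37 ] w [-0.007 -0.001 -0.001] turn-rows 0.1
1 d [ 0.502 -0.078 -0.   ] w [0. 0. 0.] turn-rows 0.0
1 d [ 0.35  -0.002 -0.   ] w [0. 0. 0.] turn-rows 0.0
psu top [626.6  96.3] [16.7 94.8] 89.8 37 z 0.0289
lamp [493.9  13.8] [83.  98.9] 75.1 613 z 0.0264
led [491.6   7.8] [33.4 33.5] 1.7 91 z 0.0296
```

View pics/t2.png

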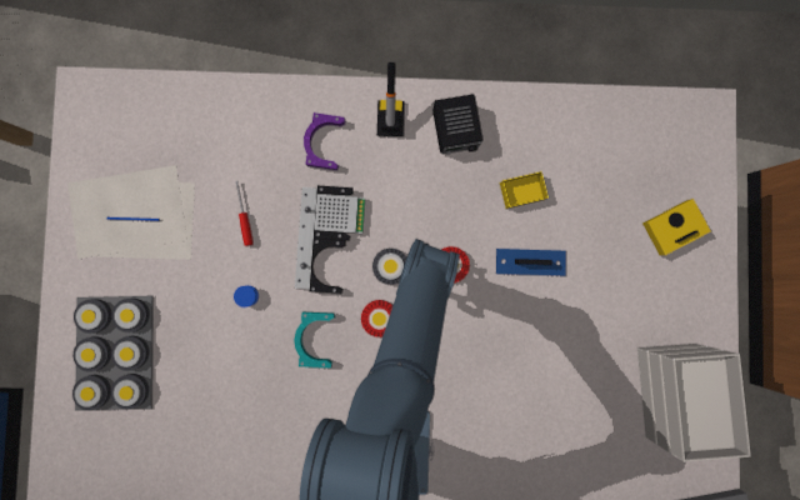

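The psu sits flush against the rail at (340,213), with its terminal strip outside at (362,215). The lamp at (391,266) hasn't moved. Now I'll descend behind it.

```bash
python3 -m crank '[[[-0.042,0.065,0,0,0,0,0.6],[-0.042,0.065,0.2,0,0,0,0.6],[-0.042,0.065,0.37,0,0,0,0.6],[-0.042,0.065,0.37,0,0,0,0.6]]]'
python3 -m crank '[[[0.05,0,0,0,0,0,0.6],[0.1,0,0,0,0,0,0.6],[0.14,-0.005,0,0,0,0,0.6],[0.18,-0.012,0,0,0,0,0.6],[0.22,-0.02,0,0,0,0,0.6]]]'
python3 -m crank '[[[0.04,-0.008,0,0,0,0,0.6],[0.08,-0.016,0,0,0,0,0.6],[0.12,-0.024,0,0,0,0,0.6],[0.16,-0.032,0,0,0,0,0.6],[0.2,-0.04,0,0,0,0,0.6]]]'
python3 look.py top; python3 plan.py .481,.026,.006,87.7 .4834,.096,.006,87.7
```

```text
time_s: 11.65
tool_pos: [0.5017, -0.0746, 0.0047]
eef_rot: [-179.7, -0.1, 87.8]
wrist_force: [-1.2, -0.6, 0.5]
gripper_width: 0.0516
grasp_force: 0.0
time_s: 12.15
tool_pos: [0.5013, -0.0316, 0.0088]
eef_rot: [179.9, 0.0, 87.7]
wrist_force: [-0.2, -4.5, 2.0]
gripper_width: 0.0512
grasp_force: 1.5
time_s: 12.65
tool_pos: [0.4946, 0.0092, 0.0079]
eef_rot: [180.0, -0.0, 87.7]
wrist_force: [0.9, -2.1, 0.8]
gripper_width: 0.0509
grasp_force: 1.3
psu top [627.7  94.9] [19.1 91.1] 89.4 34 z 0.0294
lamp [504.8  92.7] [32.6 88.2] 76.2 197 z 0.0243
led [0. 0.] [0. 0.] 0.0 0 z nan
at [0.4943 0.0111 0.0078] [-1.7999e+02 -8.0000e-02  8.7840e+01] F [-0.1 -0.6  2. ] t 12.7
1 d [ 0.072 -0.069  0.009] w [-0.    -0.001  0.002] turn-rows 0.0
1 d [ 0.35  -0.002 -0.   ] w [0. 0. 0.] turn-rows 0.0
  return np.nanmean(a, axis, out=out, keepdims=keepdims)
```

```bash
python3 look.py side s1 2>/dev/null
```

```text
psu top [626.3  95.5] [92. 19.] 0.2 41 z 0.0288
lamp [492.7  43.2] [103.5  95. ] 84.0 297 z 0.0233
led [495.1  54.6] [16.2 24.9] 46.9 23 z 0.0288
```

View pics/s1.png

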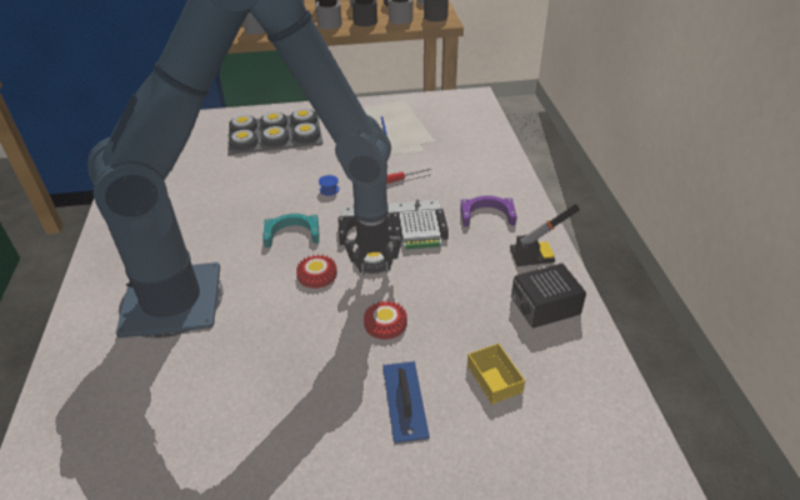

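The lamp, at about (374,262), is cradled between the fingers in front of the round bay and is about 11 mm to the +x side. I'll slant the push.

```bash
python3 -m crank '[[[0.025,-0.01,0,0,0,0,0.6],[0.05,-0.021,0,0,0,0,0.6],[0.075,-0.032,0,0,0,0,0.6],[0.1,-0.043,0,0,0,0,0.6],[0.125,-0.053,0,0,0,0,0.6]]]'
python3 look.py side 2>/dev/null;  python3 plan.py .4834,.096,.006,87.7
```

```text
time_s: 13.25
tool_pos: [0.4846, 0.0342, 0.0079]
eef_rot: [-180.0, 0.0, 87.7]
wrist_force: [1.2, -2.2, -0.6]
gripper_width: 0.0515
grasp_force: 1.0
psu top [626.1  94.2] [21.3 91.8] 88.5 41 z 0.0287
lamp [484.2  66.7] [91.4 93.9] 85.6 292 z 0.0242
led [486.3  77.9] [24.8 23.2] 43.7 28 z 0.0282
at [0.4842 0.0354 0.0078] [-1.7996e+02 -4.0000e-02  8.7800e+01] F [-0.1 -0.8 -0.1] t 13.3
1 d [ 0.303 -0.016  0.009] w [-0.    -0.     0.001] turn-rows 0.0
```

```bash
python3 -m crank '[[[0.04,-0.008,0,0,0,0,0.6],[0.08,-0.01,0,0,0,0,0.6],[0.12,-0.012,0,0,0,0,0.6],[0.16,-0.012,0,0,0,0,0.6],[0.2,-0.012,0,0,0,0,0.6]]]'
python3 -m crank '[[[0.02,0,0,0,0,0,0.6],[0.04,0,0,0,0,0,0.6],[0.06,0,0,0,0,0,0.6],[0.08,0,0,0,0,0,0.6],[0.1,0,0,0,0,0,0.6]]]'
python3 -m crank '[[[0.01,0,0,0,0,0,0.6],[0.02,0,0,0,0,0,0.6]]]'
python3 -m crank '[[[0.01,0,0,0,0,0,0.6],[0.02,0,0,0,0,0,0.6]]]'
```

```text
time_s: 13.8
tool_pos: [0.484, 0.0747, 0.0079]
eef_rot: [-180.0, -0.0, 87.8]
wrist_force: [0.0, -2.3, 0.6]
gripper_width: 0.0507
grasp_force: 1.0
time_s: 14.3
tool_pos: [0.4848, 0.094, 0.0079]
eef_rot: [-180.0, 0.0, 87.7]
wrist_force: [0.1, -2.3, -0.4]
gripper_width: 0.0512
grasp_force: 0.9
time_s: 14.5
tool_pos: [0.4849, 0.098, 0.0079]
eef_rot: [-180.0, 0.0, 87.7]
wrist_force: [0.2, -1.6, -0.2]
gripper_width: 0.0513
grasp_force: 0.9
time_s: 14.7
tool_pos: [0.4851, 0.1019, 0.0079]
eef_rot: [-180.0, 0.0, 87.7]
wrist_force: [-0.0, -1.7, 0.1]
gripper_width: 0.0515
grasp_force: 0.9
```

```bash
python3 -m crank '[[[0.01,0,0,0,0,0,0.6],[0.02,0,0,0,0,0,0.6]]]'
python3 -m crank '[[[0.01,0,0,0,0,0,0.6],[0.02,0,0,0,0,0,0.6]]]'
python3 -m crank '[[[0.01,0,0,0,0,0,0.6],[0.02,0,0,0,0,0,0.6]]]'
```

```text
time_s: 14.9
tool_pos: [0.4853, 0.106, 0.0079]
eef_rot: [180.0, 0.0, 87.7]
wrist_force: [0.4, -1.7, -1.1]
gripper_width: 0.0515
grasp_force: 0.9
time_s: 15.1
tool_pos: [0.4855, 0.11, 0.0079]
eef_rot: [180.0, 0.0, 87.7]
wrist_force: [0.1, -1.8, -0.1]
gripper_width: 0.0513
grasp_force: 0.9
time_s: 15.3
tool_pos: [0.4856, 0.114, 0.0079]
eef_rot: [-180.0, 0.0, 87.7]
wrist_force: [-0.4, -1.9, -0.0]
gripper_width: 0.0509
grasp_force: 0.9
```

```bash
python3 -m crank '[[[0.005,0,0,0,0,0,0.6],[0.01,0,0,0,0,0,0.6]]]'
python3 -m crank '[[[0.005,0,0,0,0,0,0.6],[0.01,0,0,0,0,0,0.6]]]'
python3 -m crank '[[[0.005,0,0,0,0,0,0.6],[0.01,0,0,0,0,0,0.6]]]'; python3 look.py side 2>/dev/null
```

```text
time_s: 15.5
tool_pos: [0.4857, 0.1159, 0.0079]
eef_rot: [180.0, 0.0, 87.7]
wrist_force: [0.5, -3.0, 0.2]
gripper_width: 0.0516
grasp_force: 1.7
time_s: 15.7
tool_pos: [0.4856, 0.1162, 0.0078]
eef_rot: [-180.0, 0.1, 87.7]
wrist_force: [-0.2, -8.3, 0.7]
gripper_width: 0.051
grasp_force: 3.5
time_s: 15.9
tool_pos: [0.4856, 0.1164, 0.0078]
eef_rot: [-180.0, 0.2, 87.6]
wrist_force: [-0.4, -11.7, 2.6]
gripper_width: 0.0514
grasp_force: 5.2
psu top [626.4  99.9] [10.1 91.9] 89.8 34 z 0.0286
lamp [485.2 105.5] [74.9  8.1] 0.0 27 z 0.0258
led [487.6 162.4] [30.5 22.3] 0.8 32 z 0.0289
```

```bash
python3 -m crank '[[[-0.03,0,0,0,0,0,0.6],[-0.15,0,0,0,0,0,0.6],[-0.35,0,-0.1,0,0,0,0.6],[-0.6,0,-0.35,0,0,0,0.8],[-0.8,0,-0.55,0,0,0,1]]]'
python3 plan.py .50,-.2,.12,90.5 .515,-.375,.12,90.5 .515,-.375,.022,90.5
```

```text
time_s: 16.45
tool_pos: [0.4799, -0.0215, 0.0995]
eef_rot: [-180.0, -0.0, 87.8]
wrist_force: [1.6, -0.6, 0.1]
gripper_width: 0.0779
grasp_force: 0.0
at [ 0.4799 -0.0215  0.0995] [-1.7996e+02 -4.0000e-02  8.7770e+01] F [ 1.6 -0.6  0.1] t 16.4
1 d [-0.888  0.135 -0.103] w [-0.   -0.   -0.03] turn-rows 0.3
1 d [-0.876  0.067  0.   ] w [0. 0. 0.] turn-rows 0.0
1 d [ 0.   -0.    0.49] w [0. 0. 0.] turn-rows 0.0
```

```bash
python3 -m crank '[[[-0.888,0.135,-0.1,0,0,-0.03,1],[-0.888,0.135,-0.1,0,0,-0.03,1],[-0.888,0.135,-0.1,0,0,-0.03,1],[-0.888,0.135,-0.1,0,0,-0.03,1],[-0.888,0.135,-0.1,0,0,-0.03,1]]]'
python3 -m crank '[[[-0.88,0.067,0,0,0,0,1],[-0.88,0.067,0,0,0,0,1],[-0.88,0.067,0,0,0,0,1],[-0.88,0.067,0,0,0,0,1],[-0.88,0.067,0,0,0,0,1]]]'
cat > st.py <<'E'
from h import *; from m import rect
im=r.get_image("top"); W=world(im);x,y,z=W[...,0],W[...,1],W[...,2]; hsv=cv2.cvtColor(im["pixels"],cv2.COLOR_RGB2HSV);H,S,V=[hsv[...,i].astype(int) for i in range(3)]
save(im,"t3")
box=lambda a,b,d,e:(x>a)&(x<b)&(y>d)&(y<e)
rect(W,box(.55,.72,.05,.205)&(z>.014)&(z<.036)&(V>100),"psu-ish")
rect(W,box(.43,.55,.08,.24)&(H>18)&(H<35)&(S>120)&(z>.01),"led")
m=box(.38,.75,.2,.26)&(z>.043)
n,l,s,ce=cv2.connectedComponentsWithStats(m.astype(np.uint8))
for i in range(1,n): print(" pin",np.nanmean(W[l==i],0).round(4),s[i,4])
E
python3 st.py; python3 plan.py .515,-.375,.022,90.5
```

```text
time_s: 16.95
tool_pos: [0.5009, -0.2048, 0.1198]
eef_rot: [179.8, 0.2, 90.1]
wrist_force: [-0.2, -0.3, 0.6]
gripper_width: 0.0852
grasp_force: 0.0
time_s: 17.45
tool_pos: [0.5144, -0.3792, 0.1187]
eef_rot: [180.0, 0.2, 90.2]
wrist_force: [-0.3, 0.5, -0.3]
gripper_width: 0.0851
grasp_force: 0.0
psu-ish [624.4 144.7] [120.4 147.6] 89.7 913 z 0.0299
led [488.4 167.7] [30.  34.3] 1.7 91 z 0.0306
 pin [0.6363 0.2324 0.0501] 7
 pin [0.4867 0.2365 0.0533] 7
at [ 0.515  -0.3759  0.1183] [ 1.7998e+02 -1.0000e-02  9.0330e+01] F [ 0.2  0.7 -0.7] t 17.5
1 d [ 0.005 -0.     0.482] w [ 0.    -0.    -0.002] turn-rows 0.0
```

View pics/t3.png

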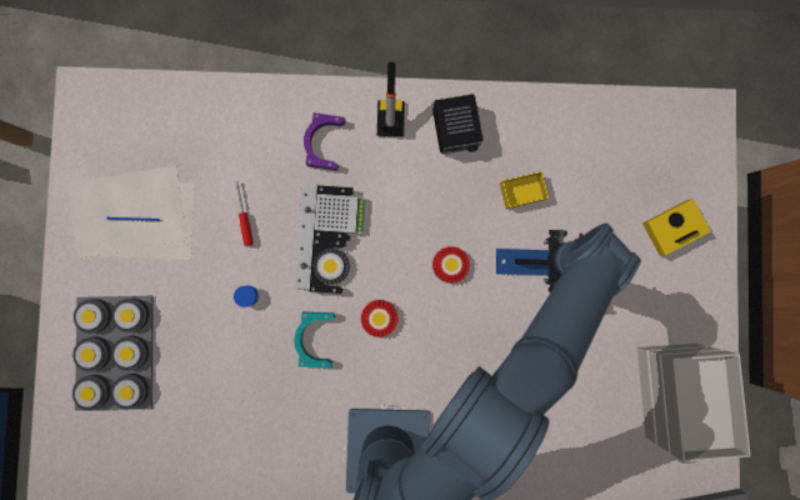

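The psu at (340,213) and the lamp at (331,266) are both home, and the gripper is over the plate handle. Next is the grasp.

```bash
python3 -m crank '[[[0.005,0,0.2,0,0,0,1],[0.005,0,0.35,0,0,0,1],[0.005,0,0.482,0,0,0,1],[0.005,0,0.482,0,0,0,1]]]'
python3 -m crank '[[[0,0,0,0,0,0,0],[0,0,0,0,0,0,0],[0,0,0,0,0,0,0],[0,0,0,0,0,0,0],[0,0,0,0,0,0,0]]]' 80
python3 -m crank '[[[0,0,-0.05,0,0,0,0],[0,0,-0.2,0,0,0,0],[0,0,-0.4,0,0,0,0],[0,0,-0.6,0,0,0,0],[0,0,-0.6,0,0,0,0]]]'
cat > pl.py <<'E'
from h import *; from m import rect
s=r.get_state();t=s["tool_pos"]
for c in("top","side"):
    im=r.get_image(c); W=world(im);x,y,z=W[...,0],W[...,1],W[...,2]; hsv=cv2.cvtColor(im["pixels"],cv2.COLOR_RGB2HSV);H,S,V=[hsv[...,i].astype(int) for i in range(3)]
    m=(abs(x-t[0])<.14)&(abs(y-t[1])<.14)&(z>t[2]-.035)&(z<t[2]+.0)&(H>95)&(H<125)&(S>110); rect(W,m,c+" plate")
    q=W[m]; print(np.linalg.lstsq(np.c_[q[:,:2]-q[:,:2].mean(0),np.ones(len(q))],q[:,2],rcond=None)[0].round(4))
E
python3 pl.py; python3 plan.py
```

```text
time_s: 17.9
tool_pos: [0.5136, -0.3691, 0.0185]
eef_rot: [-179.7, -0.4, 90.6]
wrist_force: [-0.3, 0.2, 0.5]
gripper_width: 0.0855
grasp_force: 0.0
time_s: 18.4
tool_pos: [0.5153, -0.3744, 0.023]
eef_rot: [180.0, 0.0, 90.4]
wrist_force: [-3.3, 4.5, 24.7]
gripper_width: 0.0132
grasp_force: 65.1
time_s: 18.9
tool_pos: [0.5178, -0.3769, 0.1484]
eef_rot: [179.5, 0.3, 90.4]
wrist_force: [0.6, -0.5, -2.6]
gripper_width: 0.0123
grasp_force: 78.5
top plate [ 519.3 -336.4] [103.8  65.8] 89.7 578 z 0.1313
[ 0.006  -0.0107  0.1313]
side plate [ 515.5 -379.2] [ 64.9 183.2] 0.3 395 z 0.1273
[-0.0024 -0.0059  0.1273]
at [ 0.5151 -0.3741  0.1429] [1.7994e+02 2.0000e-02 9.0440e+01] F [-0.8  0.6 -3.9] t 19.0
```

```bash
python3 -c "
from bench import r;print(r.get_state()['qpos'].round(1))"; python3 plan.py .51,-.22,.16,124.4 .52,-.05,.16,158.4 .54,.1,.16,177.7 .561,.234,.13,177.7
```

```text
[ 16.5  36.7  22.3  95.3 -17.   51.2  46. ]
at [ 0.5151 -0.3741  0.1429] [1.7994e+02 2.0000e-02 9.0440e+01] F [-0.8  0.6 -3.9] t 19.0
1 d [ 0.771 -0.02  -0.086] w [ 0.001  0.    -0.377] turn-rows 4.0
1 d [0.673 0.521 0.   ] w [-0.     0.    -0.378] turn-rows 4.0
1 d [0.183 0.734 0.   ] w [ 0.     0.    -0.214] turn-rows 2.2
1 d [-0.078  0.674  0.15 ] w [0. 0. 0.] turn-rows 0.0
```

```bash
python3 -m crank '[[[0.77,-0.02,-0.086,0,0,-0.377,0],[0.77,-0.02,-0.086,0,0,-0.377,0],[0.77,-0.02,-0.086,0,0,-0.377,0],[0.77,-0.02,-0.086,0,0,-0.377,0],[0.77,-0.02,-0.086,0,0,-0.377,0]]]'
python3 -m crank '[[[0.673,0.521,0,0,0,-0.378,0],[0.673,0.521,0,0,0,-0.378,0],[0.673,0.521,0,0,0,-0.378,0],[0.673,0.521,0,0,0,-0.378,0],[0.673,0.521,0,0,0,-0.378,0]]]'
python3 -m crank '[[[0.183,0.734,0,0,0,-0.214,0],[0.183,0.734,0,0,0,-0.214,0],[0.183,0.734,0,0,0,-0.214,0],[0.183,0.734,0,0,0,-0.214,0],[0.183,0.734,0,0,0,-0.214,0]]]'
python3 plan.py .561,.234,.12,177.7
```

```text
time_s: 19.5
tool_pos: [0.5089, -0.2173, 0.1579]
eef_rot: [-179.9, -0.2, 124.7]
wrist_force: [-0.4, -0.5, -2.8]
gripper_width: 0.0122
grasp_force: 78.6
time_s: 20.0
tool_pos: [0.5195, -0.0474, 0.1581]
eef_rot: [180.0, -0.2, 158.6]
wrist_force: [-0.5, -0.1, -2.5]
gripper_width: 0.0125
grasp_force: 78.8
time_s: 20.5
tool_pos: [0.5398, 0.0988, 0.1582]
eef_rot: [-179.9, -0.1, 177.4]
wrist_force: [-0.3, -1.5, -2.8]
gripper_width: 0.0124
grasp_force: 79.1
at [0.5398 0.0988 0.1582] [-1.7993e+02 -1.0000e-01  1.7742e+02] F [-0.3 -1.5 -2.8] t 20.5
1 d [-0.076  0.68   0.19 ] w [-0.001 -0.001 -0.003] turn-rows 0.0
```

```bash
python3 -m crank '[[[-0.076,0.2,0.05,0,0,0,0],[-0.076,0.4,0.1,0,0,0,0],[-0.076,0.6,0.15,0,0,0,0],[-0.076,0.68,0.19,0,0,0,0],[-0.076,0.68,0.19,0,0,0,0]]]'
python3 -m crank '[[[0,0,0,0,0,0,0],[0,0,0,0,0,0,0]]]'
cat > pl2.py <<'E'
from h import *; from m import rect
s=r.get_state();t=s["tool_pos"]
for c in("top","side"):
    im=r.get_image(c); W=world(im);x,y,z=W[...,0],W[...,1],W[...,2]; hsv=cv2.cvtColor(im["pixels"],cv2.COLOR_RGB2HSV);H,S,V=[hsv[...,i].astype(int) for i in range(3)]
    cv2.imwrite(f"pics/{c}_{int(s['time_s']*10)}.png",cv2.resize(im["pixels"][100:280,180:420,::-1],None,fx=3,fy=3,interpolation=cv2.INTER_CUBIC))
    m=(abs(x-t[0])<.14)&(abs(y-t[1])<.14)&(z>t[2]-.028)&(z<t[2]+.0)&(H>95)&(H<125)&(S>110); rect(W,m,c+" plate")
    q=W[m]; d=np.array([1,-.0405]);d/=np.linalg.norm(d);e=np.array([.0405,1]);e/=np.linalg.norm(e)
    a=q[:,:2]@d;b=q[:,:2]@e
    print("along",np.percentile(a,[.5,99.5]).round(4),"across",np.percentile(b,[.5,99.5]).round(4),"seat",(np.array([.561,.2338])@d).round(4),(np.array([.561,.2338])@e).round(4))
E
python3 pl2.py; python3 plan.py .561,.2338,.12,177.7
```

```text
time_s: 21.0
tool_pos: [0.5599, 0.2351, 0.1193]
eef_rot: [-179.9, -0.2, 177.6]
wrist_force: [-0.1, -0.4, -3.6]
gripper_width: 0.0124
grasp_force: 79.2
time_s: 21.2
tool_pos: [0.5617, 0.2313, 0.1214]
eef_rot: [-179.9, 0.0, 177.4]
wrist_force: [0.4, -0.7, -3.0]
gripper_width: 0.0128
grasp_force: 79.2
top plate [561.7 230.2] [ 69.  189.2] 87.7 600 z 0.1044
along [0.4599 0.6461] across [0.2186 0.2856] seat 0.5511 0.2563
side plate [560.2 227.6] [ 71.1 181.6] 85.7 358 z 0.1035
along [0.4601 0.6408] across [0.2163 0.282 ] seat 0.5511 0.2563
at [0.5615 0.2325 0.1217] [-1.7994e+02  4.0000e-02  1.7744e+02] F [-0.   0.7 -3. ] t 21.3
1 d [0.003 0.007 0.009] w [-0.001  0.    -0.003] turn-rows 0.0
```

```bash
python3 plan.py .5603,.2358,.086,177.7; python3 -m crank '[[[0.005,0.015,0.05,0,0,-0.003,0],[0.005,0.015,0.1,0,0,-0.003,0],[0.005,0.015,0.15,0,0,-0.003,0],[0.005,0.015,0.18,0,0,-0.003,0],[0.005,0.015,0.18,0,0,-0.003,0]]]';python3 -m crank '[[[0,0,0,0,0,0,0],[0,0,0,0,0,0,0]]]'; python3 pl2.py; python3 plan.py .5603,.2358,.086,177.7; ls pics
```

```text
at [0.5615 0.2325 0.1217] [-1.7994e+02  4.0000e-02  1.7744e+02] F [-0.   0.7 -3. ] t 21.3
1 d [0.007 0.017 0.179] w [-0.001  0.    -0.003] turn-rows 0.0
time_s: 21.8
tool_pos: [0.5588, 0.2375, 0.0839]
eef_rot: [-179.9, -0.1, 177.9]
wrist_force: [-0.6, -0.1, -2.9]
gripper_width: 0.0124
grasp_force: 79.3
time_s: 22.0
tool_pos: [0.5602, 0.2381, 0.0858]
eef_rot: [180.0, 0.0, 177.9]
wrist_force: [0.8, -0.1, -3.8]
gripper_width: 0.0126
grasp_force: 79.3
top plate [560.8 236.3] [ 68.8 189.3] 88.7 580 z 0.0688
along [0.4588 0.6443] across [0.2241 0.2928] seat 0.5511 0.2563
side plate [559.2 235.3] [ 71.3 182.5] 87.0 374 z 0.0677
along [0.4585 0.6392] across [0.2232 0.2926] seat 0.5511 0.2563
at [0.5602 0.2381 0.0859] [1.7998e+02 5.0000e-02 1.7791e+02] F [ 0.6 -0.  -3.9] t 22.1
1 d [-0.001 -0.012 -0.001] w [0.    0.001 0.002] turn-rows 0.0
s1.png
side0.png
side_212.png
side_220.png
t1.png
t2.png
t3.png
top0.png
top_212.png
top_220.png
```

```bash
python3 -m crank '[[[-0.001,-0.010,0,0,0,0.001,0],[-0.001,-0.010,0,0,0,0.001,0],[-0.001,-0.010,0.01,0,0,0.001,0],[-0.001,-0.010,0.02,0,0,0.001,0],[-0.001,-0.010,0.03,0,0,0.001,0]]]'
python3 -m crank '[[[0,0,0.01,0,0,0,0],[0,0,0.02,0,0,0,0],[0,0,0.03,0,0,0,0]]]'
python3 plan.py;python3 pl2.py
```

```text
time_s: 22.6
tool_pos: [0.5598, 0.236, 0.0792]
eef_rot: [-180.0, -0.0, 177.8]
wrist_force: [-0.4, -0.2, -3.6]
gripper_width: 0.0124
grasp_force: 79.3
time_s: 22.9
tool_pos: [0.5599, 0.236, 0.0732]
eef_rot: [-180.0, -0.0, 177.8]
wrist_force: [0.5, -0.2, -4.2]
gripper_width: 0.0127
grasp_force: 79.3
at [0.5599 0.236  0.0732] [-1.8000e+02 -1.0000e-02  1.7783e+02] F [ 0.5 -0.2 -4.2] t 22.9
top plate [560.2 231.6] [189.9  67.9] 0.6 563 z 0.0564
along [0.457  0.6443] across [0.2227 0.292 ] seat 0.5511 0.2563
side plate [558.5 232.8] [ 67.3 182.2] 86.7 363 z 0.0549
along [0.459  0.6388] across [0.2226 0.2881] seat 0.5511 0.2563
```

```bash
ls -t pics | head -2
```

```text
side_229.png
top_229.png
```

```bash
python3 -m crank '[[[0,0,0.01,0,0,0,0],[0,0,0.02,0,0,0,0]]]'
python3 -m crank '[[[0,0,0.01,0,0,0,0],[0,0,0.02,0,0,0,0]]]'
python3 plan.py
```

```text
time_s: 23.2
tool_pos: [0.5602, 0.2361, 0.0694]
eef_rot: [180.0, 0.0, 177.8]
wrist_force: [-0.4, -0.4, -3.9]
gripper_width: 0.0123
grasp_force: 79.3
time_s: 23.4
tool_pos: [0.5601, 0.2362, 0.0653]
eef_rot: [180.0, 0.0, 177.8]
wrist_force: [0.3, 0.8, -1.9]
gripper_width: 0.0126
grasp_force: 79.3
at [0.5601 0.2362 0.0653] [1.7998e+02 3.0000e-02 1.7784e+02] F [ 0.3  0.8 -1.9] t 23.4
```

View pics/side_229.png

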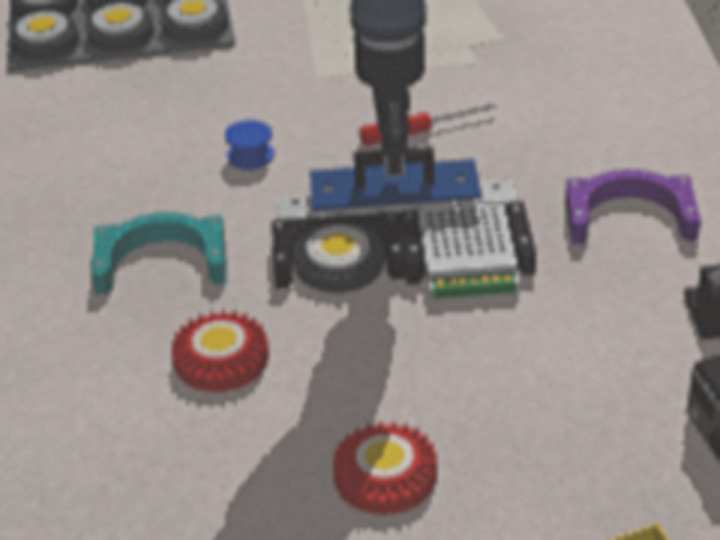

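The plate hovers over the rail, with the pins showing as grey in the holes at (328,190) and (461,180). There's only a slight contact force, so I'll keep lowering.

```bash
python3 -m crank '[[[0,0,0.005,0,0,0,0],[0,0,0.01,0,0,0,0]]]'
python3 -m crank '[[[0,0,0.005,0,0,0,0],[0,0,0.01,0,0,0,0]]]'
python3 pl2.py; python3 plan.py
```

```text
time_s: 23.6
tool_pos: [0.5601, 0.2361, 0.0634]
eef_rot: [180.0, 0.0, 177.8]
wrist_force: [0.5, 0.6, -3.6]
gripper_width: 0.0125
grasp_force: 79.3
time_s: 23.8
tool_pos: [0.5601, 0.2361, 0.0615]
eef_rot: [180.0, 0.0, 177.8]
wrist_force: [-0.0, 0.3, -1.8]
gripper_width: 0.0121
grasp_force: 79.3
top plate [521.5 253. ] [136.2 281.1] 64.3 553 z 0.0444
along [0.4568 0.6443] across [0.2224 0.2912] seat 0.5511 0.2563
side plate [559.4 231.9] [ 72.3 182.7] 87.5 348 z 0.0433
along [0.4585 0.64  ] across [0.2197 0.2888] seat 0.5511 0.2563
at [0.5601 0.2361 0.0614] [1.7999e+02 2.0000e-02 1.7783e+02] F [ 1.5  0.7 -2.8] t 23.9
```

```bash
python3 -m crank '[[[0,0,0.005,0,0,0,0],[0,0,0.01,0,0,0,0]]]'
python3 -m crank '[[[0,0,0.005,0,0,0,0],[0,0,0.01,0,0,0,0]]]'
python3 -m crank '[[[0,0,0.005,0,0,0,0]]]'; python3 -m crank '[[[0,0,0.005,0,0,0,0]]]'
```

```text
time_s: 24.1
tool_pos: [0.56, 0.2361, 0.0594]
eef_rot: [180.0, 0.0, 177.8]
wrist_force: [0.9, 1.1, -3.2]
gripper_width: 0.0127
grasp_force: 79.4
time_s: 24.3
tool_pos: [0.56, 0.236, 0.0574]
eef_rot: [180.0, 0.0, 177.8]
wrist_force: [1.5, 0.8, -2.0]
gripper_width: 0.0124
grasp_force: 79.4
time_s: 24.4
tool_pos: [0.56, 0.236, 0.0564]
eef_rot: [180.0, 0.0, 177.8]
wrist_force: [1.8, 0.1, -2.1]
gripper_width: 0.0126
grasp_force: 79.4
time_s: 24.5
tool_pos: [0.5601, 0.236, 0.0554]
eef_rot: [180.0, 0.0, 177.8]
wrist_force: [2.2, 1.0, -1.4]
gripper_width: 0.0123
grasp_force: 79.5
```

```bash
for i in 1; do python3 -m crank '[[[0,0,0.005,0,0,0,0]]]'; python3 -m crank '[[[0,0,0.005,0,0,0,0]]]';python3 -m crank '[[[0,0,0.005,0,0,0,0]]]'; done; python3 pl2.py
```

```text
time_s: 24.6
tool_pos: [0.5602, 0.236, 0.0551]
eef_rot: [180.0, 0.0, 177.8]
wrist_force: [-3.5, -1.6, 13.3]
gripper_width: 0.0128
grasp_force: 81.5
time_s: 24.7
tool_pos: [0.5601, 0.236, 0.0551]
eef_rot: [-180.0, 0.0, 177.8]
wrist_force: [-6.3, -2.3, 22.4]
gripper_width: 0.013
grasp_force: 82.7
time_s: 24.8
tool_pos: [0.5602, 0.236, 0.055]
eef_rot: [-180.0, 0.0, 177.8]
wrist_force: [-8.4, -3.0, 30.6]
gripper_width: 0.0124
grasp_force: 83.9
top plate [521.  254.2] [134.7 284.4] 64.8 548 z 0.0384
along [0.4565 0.644 ] across [0.2227 0.2926] seat 0.5511 0.2563
side plate [558.8 232. ] [ 72.3 181.7] 87.0 328 z 0.0371
along [0.4582 0.6394] across [0.2208 0.2897] seat 0.5511 0.2563
```

It's seated: force 30 N, plate top at 38 mm. Now I'll relieve the force, open the gripper and rise.

```bash
python3 -m crank '[[[0,0,-0.012,0,0,0,0],[0,0,-0.012,0,0,0,0]]]'
python3 -m crank '[[[0,0,0,0,0,0,0.6],[0,0,0,0,0,0,0.6],[0,0,0,0,0,0,0.6],[0,0,0,0,0,0,0.6]]]' 20
python3 -m crank '[[[0,0,-0.05,0,0,0,0.6],[0,0,-0.15,0,0,0,0.6],[0,0,-0.35,0,0,0,0.6],[0,0,-0.6,0,0,0,0.6],[0,0,-0.8,0,0,0,0.6]]]'
python3 -m crank '[[[0,-0.8,0,0,0,0,0.6],[0,-0.8,0,0,0,0,0.6],[0,-0.8,0,0,0,0,0.6],[0,-0.8,0,0,0,0,0.6],[0,-0.8,0,0,0,0,0.6]]]'
python3 -m crank '[[[0,-1,0,0,0,0,0.6],[0,-1,0,0,0,0,0.6],[0,-1,0,0,0,0,0.6],[0,-1,0,0,0,0,0.6],[0,-1,0,0,0,0,0.6]]]'
python3 - <<'E'
from h import *; from m import rect
for c in("top","side"):
    im=r.get_image(c); W=world(im);x,y,z=W[...,0],W[...,1],W[...,2]; hsv=cv2.cvtColor(im["pixels"],cv2.COLOR_RGB2HSV);H,S,V=[hsv[...,i].astype(int) for i in range(3)]
    cv2.imwrite(f"pics/{c}_end.png",cv2.resize(im["pixels"][100:280,180:420,::-1],None,fx=3,fy=3,interpolation=cv2.INTER_CUBIC))
    box=lambda a,b,d,e:(x>a)&(x<b)&(y>d)&(y<e)
    m=box(.42,.7,.18,.28)&(z>.028)&(z<.05)&(H>95)&(H<125)&(S>110); rect(W,m,c+" plate")
    q=W[m]; print(np.linalg.lstsq(np.c_[q[:,:2]-q[:,:2].mean(0),np.ones(len(q))],q[:,2],rcond=None)[0].round(4))
    rect(W,box(.42,.7,.18,.28)&(z>.062)&(z<.1),"handle")
    rect(W,box(.43,.55,.08,.24)&(H>18)&(H<35)&(S>120)&(z>.01),"led")
    rect(W,box(.58,.68,.03,.11)&(z>.012)&(z<.036),"tail part")
E
```

```text
time_s: 25.1
tool_pos: [0.5602, 0.2361, 0.0551]
eef_rot: [180.0, 0.0, 177.8]
wrist_force: [-0.6, 0.4, 6.0]
gripper_width: 0.0129
grasp_force: 80.8
time_s: 25.5
tool_pos: [0.5598, 0.2358, 0.0546]
eef_rot: [-180.0, -0.0, 177.8]
wrist_force: [-0.3, -0.1, 0.6]
gripper_width: 0.0515
grasp_force: 0.0
time_s: 26.0
tool_pos: [0.5603, 0.2361, 0.2183]
eef_rot: [179.9, 0.1, 177.8]
wrist_force: [1.1, -0.1, 0.4]
gripper_width: 0.0512
grasp_force: 0.0
time_s: 26.5
tool_pos: [0.554, 0.0733, 0.2156]
eef_rot: [-180.0, 0.0, 177.6]
wrist_force: [0.4, 0.4, -0.3]
gripper_width: 0.0517
grasp_force: 0.0
time_s: 27.0
tool_pos: [0.5459, -0.1306, 0.2153]
eef_rot: [-179.8, 0.0, 177.3]
wrist_force: [0.3, -0.1, -0.4]
gripper_width: 0.0513
grasp_force: 0.0
top plate [560.6 234.8] [ 70.1 188.9] 87.9 999 z 0.0384
[-0.0008 -0.0032  0.0383]
handle [559.8 235.1] [15.7 88.1] 87.8 144 z 0.0794
led [488.5 167.7] [30.  34.3] 1.7 91 z 0.0288
tail part [627.7  96.6] [95.3 26.3] 0.5 226 z 0.0223
side plate [559.3 232.2] [ 70.1 183.2] 87.6 259 z 0.0371
[-0.001  -0.0323  0.0369]
handle [530.  234.4] [32.1 22.7] 8.4 53 z 0.0744
led [487.6 166.7] [28.6 31.5] 8.7 48 z 0.0287
tail part [632.6  94.7] [30.5 83.7] 89.0 227 z 0.0204
```

View pics/top_end.png

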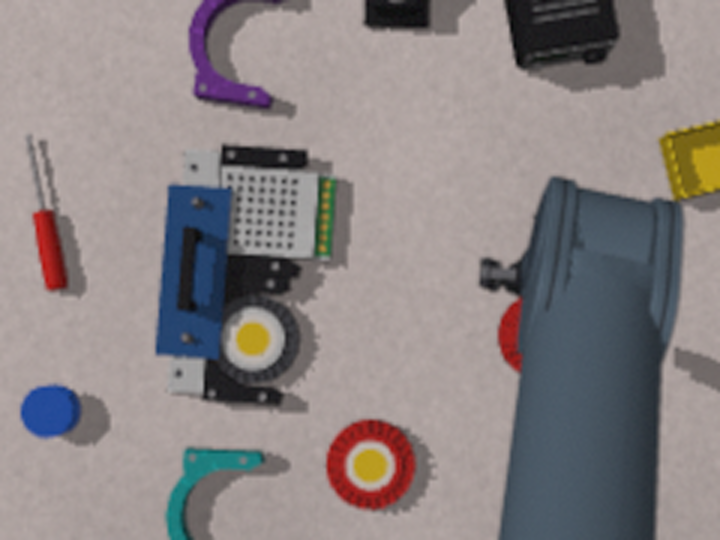

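View pics/side_end.png

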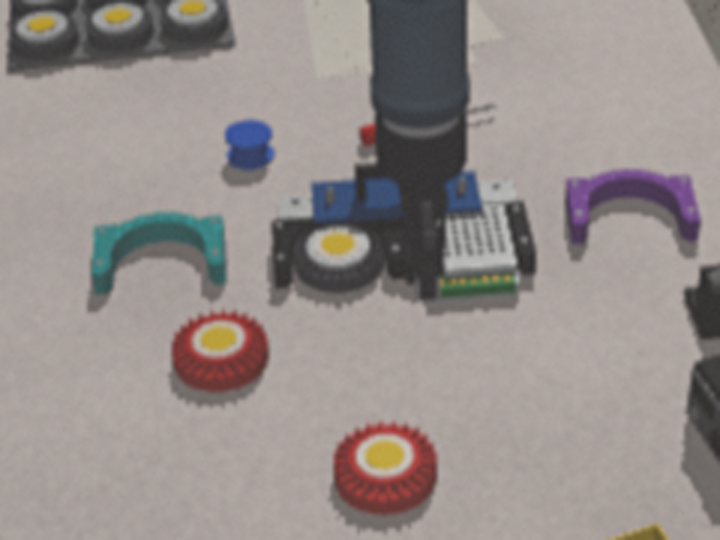

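The plate lies flush, with both pins standing through its holes at (197,202) and (187,337) in the top view. The psu and lamp are home, the arm is clear, and the bin, spool and screwdriver are untouched. I'll let the arm settle and hand in.

```bash
python3 -m crank '[[[0,0,0,0,0,0,0.6],[0,0,0,0,0,0,0.6],[0,0,0,0,0,0,0.6]]]'; python3 -c "
from bench import r; print(r.sign_off())"
```

```text
time_s: 27.4
tool_pos: [0.5466, -0.1219, 0.2148]
eef_rot: [180.0, 0.0, 178.0]
wrist_force: [0.2, -0.3, 0.9]
gripper_width: 0.051
grasp_force: 0.0
the job is handed in; nothing more can be done
None
```

I handed the job in at 27.4 s: the power supply and lamp head are home against their stops, and the plate is flush over both pins and released. The final pictures confirm this, but the hand-in returned no verdict.

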